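# Flag the softest microscope shock mount

### The job

Three shock mounts for a microscope stand on test blocks and look alike. Press each black pad down several millimetres with the fingertips to feel how stiff it is; once you have tried all three, push the yellow tag of the softest one down as far as it goes. Leave the other two tags up and the other things on the bench where they stand: nothing is to be picked up.

Things in the scene. Friction and masses are not known exactly. Their poses are not given: they have to be found in the camera images.
- block_left: The left one (left is +y) of three identical test blocks fixed to the bench: aluminium plate 150 x 86 x 12 mm, origin at the centre of its underside, x axis along the 150 mm. Towards +x it carries a shock mount with a black pad, towards -x a yellow tag. The mounts look alike, their springs differ, and which block holds which changes each time.
- pad_left_top (a point): Centre of the top of the black rubber pad on block_left when free: 60 mm above the bench, 36 mm along block x; this point does not follow the pad. Pad 50 mm across, steel rim 74 mm across lying 9 mm lower. It goes 12 mm straight down to a stop and springs back. It gives from about 1 N, then resists 0.4 to 1.6 N per mm; the softest is less than half as stiff as the next.
- marker_left (a joint): Orange drag marker (20 x 10 x 6 mm) on a thin post on block_left, under the pad's steel rim on the block's +y side: the rim pushes it down and it stays there, so its value is how far that pad has been pressed at most, in m (0 at the start, 0.3 mm of play). It moves by the pad alone; no need to touch it.
- tag_left_top (a point): Centre of the top face of the yellow tag on block_left (head 26 mm along block x, 30 mm along block y, 6 mm thick, on a stem): -47 mm along block x, 46 mm above the bench when up, 32 mm when fully down. Moves with the tag.
- tag_left (a joint): How far the yellow tag of block_left is pushed down, in m: 0 up, 0.014 fully down on its stop. It slides stiffly (about 3 N) straight down and stays where it is left; nothing raises it.
- block_middle: The middle one (left is +y) of three identical test blocks fixed to the bench: aluminium plate 150 x 86 x 12 mm, origin at the centre of its underside, x axis along the 150 mm. Towards +x it carries a shock mount with a black pad, towards -x a yellow tag. The mounts look alike, their springs differ, and which block holds which changes each time.
- pad_middle_top (a point): Centre of the top of the black rubber pad on block_middle when free: 60 mm above the bench, 36 mm along block x; this point does not follow the pad. Pad 50 mm across, steel rim 74 mm across lying 9 mm lower. It goes 12 mm straight down to a stop and springs back. It gives from about 1 N, then resists 0.4 to 1.6 N per mm; the softest is less than half as stiff as the next.
- marker_middle (a joint): Orange drag marker (20 x 10 x 6 mm) on a thin post on block_middle, under the pad's steel rim on the block's +y side: the rim pushes it down and it stays there, so its value is how far that pad has been pressed at most, in m (0 at the start, 0.3 mm of play). It moves by the pad alone; no need to touch it.
- tag_middle_top (a point): Centre of the top face of the yellow tag on block_middle (head 26 mm along block x, 30 mm along block y, 6 mm thick, on a stem): -47 mm along block x, 46 mm above the bench when up, 32 mm when fully down. Moves with the tag.
- tag_middle (a joint): How far the yellow tag of block_middle is pushed down, in m: 0 up, 0.014 fully down on its stop. It slides stiffly (about 3 N) straight down and stays where it is left; nothing raises it.
- block_right: The right one (left is +y) of three identical test blocks fixed to the bench: aluminium plate 150 x 86 x 12 mm, origin at the centre of its underside, x axis along the 150 mm. Towards +x it carries a shock mount with a black pad, towards -x a yellow tag. The mounts look alike, their springs differ, and which block holds which changes each time.
- pad_right_top (a point): Centre of the top of the black rubber pad on block_right when free: 60 mm above the bench, 36 mm along block x; this point does not follow the pad. Pad 50 mm across, steel rim 74 mm across lying 9 mm lower. It goes 12 mm straight down to a stop and springs back. It gives from about 1 N, then resists 0.4 to 1.6 N per mm; the softest is less than half as stiff as the next.
- marker_right (a joint): Orange drag marker (20 x 10 x 6 mm) on a thin post on block_right, under the pad's steel rim on the block's +y side: the rim pushes it down and it stays there, so its value is how far that pad has been pressed at most, in m (0 at the start, 0.3 mm of play). It moves by the pad alone; no need to touch it.
- tag_right_top (a point): Centre of the top face of the yellow tag on block_right (head 26 mm along block x, 30 mm along block y, 6 mm thick, on a stem): -47 mm along block x, 46 mm above the bench when up, 32 mm when fully down. Moves with the tag.
- tag_right (a joint): How far the yellow tag of block_right is pushed down, in m: 0 up, 0.014 fully down on its stop. It slides stiffly (about 3 N) straight down and stays where it is left; nothing raises it.
- eyepiece: Loose black microscope eyepiece standing upright, 42 mm across, 58 mm tall, origin at the centre of its underside. Bystander.
- objective: Loose brass objective lens standing upright, 33 mm across, 42 mm tall, origin at the centre of its underside. Bystander.
- driver: Loose screwdriver lying on the bench along its own x axis, handle to -x, about 0.2 m long; origin under its middle. Bystander.
- cleaner: Loose white bottle of lens cleaner with a blue cap, 52 mm across, 120 mm tall, origin at the centre of its underside. Bystander.
Things that resemble listed ones, but are neither listed nor needed, are in the scene too. Leave any brown or pink look-alike of the block_right alone.

How it is judged:
On the way, in this order (a step that is already met when the one before it is completed fails the run):
1. all three pads have been pressed at least 2 mm (their drag markers show it) (value of joint each of marker_left, marker_middle, marker_right above 0.002 m), for 0.1 s.
2. after that, the tag of the softest mount is pushed down (((horizontal distance between softest_mount and pad_left_top below 0.02 m and value of joint tag_left above 0.0115 m) or (horizontal distance between softest_mount and pad_middle_top below 0.02 m and value of joint tag_middle above 0.0115 m) or (horizontal distance between softest_mount and pad_right_top below 0.02 m and value of joint tag_right above 0.0115 m))), for 0.2 s.
At the end, for the whole second after the job is handed in: The tag of the block that holds the softest mount is at least 11.5 mm down (of 14), the other two tags are less than 4 mm down, all three drag markers show that their pads were pressed at least 2 mm, and the bystanders are within 20 mm of where they stood (all of step 1 and ((horizontal distance between softest_mount and pad_left_top below 0.02 m and value of joint tag_left above 0.0115 m) or (horizontal distance between softest_mount and pad_middle_top below 0.02 m and value of joint tag_middle above 0.0115 m) or (horizontal distance between softest_mount and pad_right_top below 0.02 m and value of joint tag_right above 0.0115 m)) and not ((horizontal distance between softest_mount and pad_left_top above 0.02 m and value of joint tag_left above 0.004 m) or (horizontal distance between softest_mount and pad_middle_top above 0.02 m and value of joint tag_middle above 0.004 m) or (horizontal distance between softest_mount and pad_right_top above 0.02 m and value of joint tag_right above 0.004 m)) and distance of each of eyepiece, objective, driver, cleaner from where it was at the start of the episode below 0.02 m); the robot touches nothing.
It fails at once if the tag of a stiffer mount is pushed down 4 mm or more ((horizontal distance between softest_mount and pad_left_top above 0.02 m and value of joint tag_left above 0.004 m) or (horizontal distance between softest_mount and pad_middle_top above 0.02 m and value of joint tag_middle above 0.004 m) or (horizontal distance between softest_mount and pad_right_top above 0.02 m and value of joint tag_right above 0.004 m)).
It fails at once if a bystander is lifted, carried or shoved more than 20 mm (distance of any of eyepiece, objective, driver, cleaner from where it was at the start of the episode above 0.02 m).
It also fails if it takes over 48 s, if anything falls off the work surface, if the arm or the gripper's body presses on something with over 40 N, if the wrist force passes 120 N, or if a joint passes its speed limit or range.

### The arm

A 7-joint arm with a two-finger parallel gripper is mounted at the origin on the work surface. World frame = base frame: x ahead of the robot, y to its left, z up, the work surface at z = 0. Lengths are in m, angles in rad, forces in N, time in s.
With the tool pointing down it reaches from about 0.4 to 0.85 m from the base axis. Payload 10.4 kg.
Tool frame: the origin (TCP) lies midway between the tips of the shut fingers; the grasp point (between the pads) lies 19 mm behind it; z points along the fingers, y is the line along which they close (so a half turn about z gives the same grasp; the last joint's range is limited). The gripper opens to 85 mm and grips with 20 to 120 N. Pads are 22 mm wide; open, the fingers measure 114 mm over their backs; the gripper's body (76 mm by 85 mm) begins 54 mm behind the grasp point. The pads swing forward as they close: fully open they stand 13 mm farther back than shut.
Start: joints at [1.247, 0.332, -0.065, 1.46, 0.022, 1.35, -0.088], TCP at [0.185, -0.597, 0.231] pointing down, gripper open.
Joint ranges: [-2.6, 2.6], [-0.5, 2.12], [-1.47, 1.34], [0.16, 2.42], [-1.27, 4.41], [0.06, 2.06], [-2.6, 2.6]. Speed limits (rad/s): [2.22, 2.22, 2.79, 2.79, 3.14, 3.14, 3.14].

### API

Orientations are given as a unit quaternion [x, y, z, w].
In Python, from workcell import get_obs, camera, camera_params, hand_in gives the robot as it stands.
- The arm moves only by the tool carry_out, never from a script. Its argument "commands" is a list that holds one entry, the list of rows, each a list of 6 numbers: the shift along the tool's x, y, z in units of 40 mm (1.0 is 40 mm), then the turn, a rotation vector about the tool's x, y, z in units of 6 degrees (1.0 is 6 degrees). In form: [[[x, y, z, ax, ay, az], ...]]. A call has 1 to 20 rows; each row shifts and turns the commanded pose from where the row before left it, along the tool's axes as they then stand; what a row does not reach is not made up. A row lasts 1/12 s, in which the tool goes at most 41.7 mm and 7.16 degrees, less where a joint would pass 70% of its speed; a pose out of reach is approached as far as the arm can. A call is refused whole if a number of a shift passes 1 or a number of a turn 1, either way. A call with a gripper value outside its range is refused whole. "hand" is the closure, from -1 (fully open) to 1 (shut), set as the call begins (left out, the last holds). The fingers move at their own pace and stop on an object; "force" is the grip in N (left out, the last holds). Time passes only in rows, so rows that do not move let the fingers close. It gives the time, the measured TCP pose, the force, the opening and the grip force at its end, in the units of the state.
- get_obs(): the state, without advancing time (a new reading comes with each control period).
- camera(name): name is "side" or "top"; returns the picture (480x640x3 uint8, red, green, blue); there is no depth.
- camera_params(name): a dict with "mtx" (3x3 intrinsics, pixels), "k1" (the pictures are not rectified: a ray, as slopes to the right and down, at radius r is drawn at 1 + k1 r^2 times it, then the intrinsics apply), "R" (3x3) and "t" (3): a world point X has camera coordinates R X + t. Camera axes: x right, y down, z forward; pixel columns grow to the right and rows downward; lengths in m; the calibration is good to about 2 mm. A picture is of the moment at which its call begins. camera_params takes no time and is no camera call.
- hand_in(): hands the job in; it is judged then, once.
The state is a dict: "clock": time; "joint_pos": joint angles; "joint_velocities": joint speeds; "tau": joint torques, N m; "position": TCP position; "ee_rot": TCP orientation; "ft_force": force on the tool from outside, world axes, zero at the start; "torque": the same for the moment, N m; "grip_width": opening from 0.0 (shut) to 1.0 (fully open); "grasp_force": force on a finger pad.
Only numpy, scipy, OpenCV 4.12 (cv2) and the standard library are available. Lean on these libraries where they do the work, as an engineer would, in place of code of your own. Each camera call takes 0.05 s, during which the arm holds its last target. There are 200 camera calls.

## Working session

There is one attempt and no reset: what is moved stays moved. The work goes in short steps, Python scripts to look and compute and a tool call to move; the robot and the scene stay as the last step left them, time stands still between calls to the robot, and variables do not carry over. Pictures are saved under pics/ and viewed, at most 10 in all, crops included, and the job is handed in when it is done.

Besides the shell and the picture viewer there is one more tool, called by a JSON object that holds its "fn" and its "kwargs". carry_out: Moves the arm, as the interface text tells. Its arguments: {"type":"object","properties":{"commands":{"type":"array"},"hand":{"type":"number"},"force":{"type":"number"}},"required":["commands"]}

```bash
mkdir -p pics
cat > h.py <<'E'
import numpy as np, cv2
from workcell import get_obs, camera, camera_params, hand_in
def snap(n,f):
    im=camera(n); cv2.imwrite('pics/'+f,im[:,:,::-1]); return im
def ray(n,uv):
    p=camera_params(n);K=np.array(p['mtx']);R=np.array(p['R']);t=np.array(p['t'])
    d=np.linalg.solve(K,[uv[0],uv[1],1])[:2]
    s=cv2.undistortPoints(np.array([[uv]],float),K,np.array([p['k1'],0,0,0,0.])).ravel()
    return -R.T@t, R.T@np.array([s[0],s[1],1])
def at(n,uv,z):
    c,d=ray(n,uv); return c+d*(z-c[2])/d[2]
def proj(n,X):
    p=camera_params(n)
    return cv2.projectPoints(np.array(X,float).reshape(-1,3),cv2.Rodrigues(np.array(p['R']))[0],np.array(p['t'],float),np.array(p['mtx']),np.array([p['k1'],0,0,0,0.]))[0].reshape(-1,2)
E
python3 - <<'E'
from h import *
snap('top','t0.png');snap('side','s0.png');o=get_obs();print(o)
for n in('top','side'):
    c,d=ray(n,(320,240));print(n,c,d)
E
```

```text
{'clock': 0.1, 'joint_pos': array([ 1.24736173,  0.33278601, -0.06470606,  1.46079911,  0.02157923,
        1.34993186, -0.08850563]), 'joint_velocities': array([-2.00830737e-03, -1.80076768e-03,  5.79513653e-04, -1.82205238e-03,
        8.51601746e-04,  3.11773455e-04,  1.71701573e-05]), 'tau': array([ 1.45615169e-03, -6.26749277e+01,  4.96469170e-02, -3.92429066e+01,
        1.64303166e-02,  6.96826814e-03,  3.49473794e-05]), 'position': array([ 0.18511093, -0.59662177,  0.23063747]), 'ee_rot': array([ 9.88707432e-01,  1.49857384e-01, -1.08495986e-04, -6.05342673e-04]), 'ft_force': array([ 0.6104339 ,  0.7083409 , -0.13159229]), 'torque': array([-0.00711824,  0.0059972 , -0.00395276]), 'grasp_force': 0.0, 'grip_width': 1.0031374804941489}
top [0.43647849 0.0248943  1.41214801] [ 0.09385728 -0.01125213 -0.99563999]
side [-0.02799006  0.78908285  0.86244706] [ 0.43288257 -0.61901953 -0.65595275]
```

View pics/t0.png

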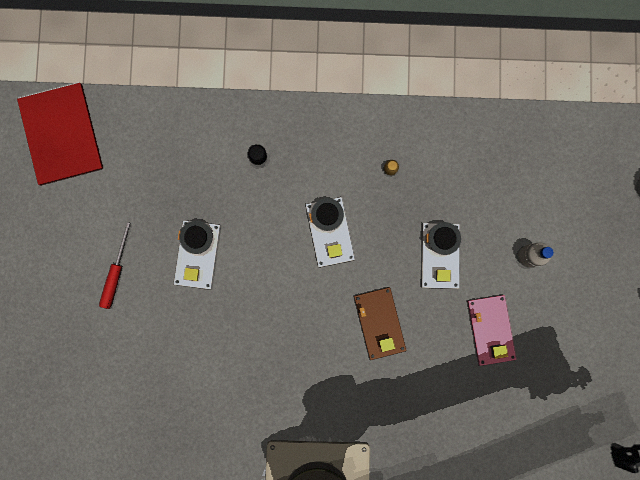

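View pics/s0.png

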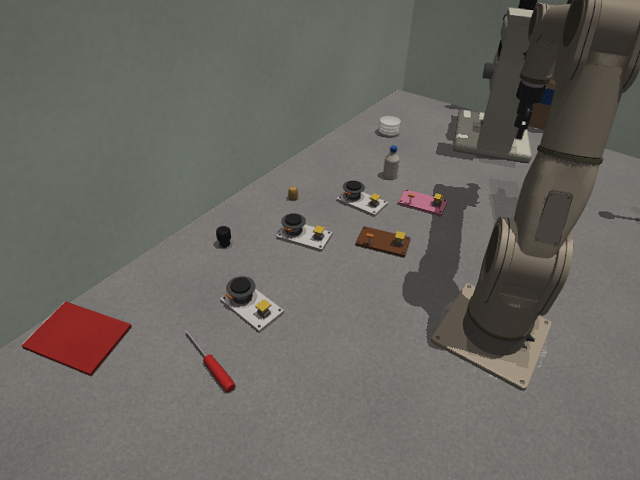

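Top picture: the three white blocks have pads at about (196,236), (327,213) and (443,237), with tags at (191,273), (334,250) and (443,275). The brown and pink look-alikes sit nearer the robot. The side view confirms this, and the bottle stands at the right, at about (391,165).

Run:
```python
from h import *
from scipy.spatial.transform import Rotation as Ro
im=cv2.imread('pics/t0.png'); hsv=cv2.cvtColor(im,cv2.COLOR_BGR2HSV)
o=get_obs(); R=Ro.from_quat(o['ee_rot']).as_matrix(); print(R.round(3))
ym=cv2.inRange(hsv,(24,120,90),(34,255,255))
n,_,st,ce=cv2.connectedComponentsWithStats(ym)
for s,c in zip(st[1:],ce[1:]):
    if s[4]>60: print('yellow',c.round(1),s[4],at('top',c,.046).round(4))
wm=cv2.inRange(hsv,(0,0,185),(179,40,255))
for nm,p in dict(left=(196,236),middle=(327,213),right=(443,237)).items():
    m=np.zeros_like(wm);cv2.rectangle(m,(p[0]-40,p[1]-40),(p[0]+40,p[1]+70),255,-1)
    pts=cv2.findNonZero(wm&m); r=cv2.minAreaRect(pts); B=[at('top',q,.012)[:2].round(4).tolist() for q in cv2.boxPoints(r)]
    k=cv2.inRange(hsv,(0,0,0),(179,255,40)); m[:]=0; cv2.circle(m,p,13,255,-1)
    mm=cv2.moments(k&m,True); c=(mm['m10']/mm['m00'],mm['m01']/mm['m00'])
    print(nm,'pad',np.round(c,1),mm['m00'],at('top',c,.06).round(4),'plate ctr',np.mean(B,0),B)
print('bottle',at('top',(546,252),.12)); print('eyep',at('top',(257,153),.058))
```

```text
[[ 0.955  0.296 -0.   ]
 [ 0.296 -0.955  0.001]
 [-0.    -0.001 -1.   ]]
yellow [334.3 250.2] 145 [ 0.5434 -0.0233  0.046 ]
yellow [190.7 273.8] 145 [0.4809 0.2942 0.046 ]
yellow [443.2 275.1] 139 [ 0.495  -0.2689  0.046 ]
yellow [386.7 344.3] 150 [ 0.3378 -0.1452  0.046 ]
yellow [499.6 350.4] 113 [ 0.3314 -0.3971  0.046 ]
left pad [195.1 236.7] 423.0 [0.5625 0.2856 0.06  ] plate ctr [0.5272   0.290125] [[0.4581, 0.3384], [0.6056, 0.3247], [0.5963, 0.2415], [0.4488, 0.2559]]
middle pad [326.9 213.6] 405.0 [ 0.6234 -0.004   0.06  ] plate ctr [ 0.588725 -0.01275 ] [[0.6506, 0.045], [0.6705, -0.0363], [0.5266, -0.0702], [0.5072, 0.0105]]
right pad [444.4 237.7] 418.0 [ 0.5777 -0.2674  0.06  ] plate ctr [ 0.54285  -0.269375] [[0.6154, -0.2277], [0.618, -0.309], [0.4702, -0.3107], [0.4678, -0.2301]]
bottle [ 0.54779052 -0.47267171  0.12      ]
eyep [0.75549924 0.15668556 0.058     ]
```

{"fn": "carry_out", "kwargs": {"commands": [[[0.84,-0.35,0.15,0,0,0],[0.84,-0.35,0.15,0,0,0],[0.84,-0.35,0.15,0,0,0],[0.84,-0.35,0.15,0,0,0],[0.84,-0.35,0.15,0,0,0],[0.84,-0.35,0.15,0,0,0],[0.84,-0.35,0.15,0,0,0],[0.84,-0.35,0.15,0,0,0],[0.84,-0.35,0.15,0,0,0],[0.84,-0.35,0.15,0,0,0],[0.84,-0.35,0.15,0,0,0],[0.84,-0.35,0.15,0,0,0],[0.84,-0.35,0.15,0,0,0],[0.84,-0.35,0.15,0,0,0],[0,0,0,0,0,0],[0,0,0,0,0,0]]], "hand": 1, "force": 40}}

```text
clock: 1.43
position: [0.5776, -0.2675, 0.1462]
ee_rot: [0.988, 0.152, -0.0, -0.001]
ft_force: [-0.9, -0.4, -0.3]
grip_width: -0.002
grasp_force: 0.0
```

{"fn": "carry_out", "kwargs": {"commands": [[[0,0,0.7,0,0,0],[0,0,0.7,0,0,0],[0,0,0.5,0,0,0],[0,0,0.2,0,0,0],[0,0,0,0,0,0],[0,0,0,0,0,0],[0,0,0,0,0,0]]]}}

```text
clock: 2.02
position: [0.5771, -0.2712, 0.0651]
ee_rot: [0.989, 0.15, 0.001, 0.001]
ft_force: [0.3, 0.2, -0.3]
grip_width: -0.003
grasp_force: 0.0
```

{"fn": "carry_out", "kwargs": {"commands": [[[0,0,0.1,0,0,0],[0,0,0.05,0,0,0],[0,0,0,0,0,0],[0,0,0,0,0,0],[0,0,0,0,0,0]]]}}

```text
clock: 2.43
position: [0.5768, -0.2706, 0.0578]
ee_rot: [0.989, 0.15, 0.0, 0.0]
ft_force: [0.0, -0.9, 1.4]
grip_width: 0.005
grasp_force: 0.9
```

{"fn": "carry_out", "kwargs": {"commands": [[[0,0,0.1,0,0,0],[0,0,0,0,0,0],[0,0,0,0,0,0],[0,0,0,0,0,0]]]}}

```text
clock: 2.77
position: [0.5767, -0.2705, 0.0535]
ee_rot: [0.989, 0.15, 0.0, 0.0]
ft_force: [1.3, -1.0, 3.0]
grip_width: 0.008
grasp_force: 1.9
```

{"fn": "carry_out", "kwargs": {"commands": [[[0,0,0.06,0,0,0],[0,0,0,0,0,0],[0,0,0,0,0,0],[0,0,0,0,0,0]]]}}

```text
clock: 3.1
position: [0.5766, -0.2705, 0.0511]
ee_rot: [0.989, 0.15, 0.0, 0.0]
ft_force: [1.4, -0.2, 4.4]
grip_width: 0.003
grasp_force: 2.4
```

```bash
cat > f.py <<'E'
from h import *
F=[];Z=[]
for i in range(12):
    camera('top');o=get_obs();F.append(o['ft_force'][2]);Z.append(o['position'][2])
print(np.mean(F),np.std(F),np.mean(Z),o['position'],o['clock'])
E
python3 f.py
```

```text
4.659220019712668 0.45955955221049577 0.05108525551483892 [ 0.57658503 -0.27049456  0.05102932] 3.7
```

{"fn": "carry_out", "kwargs": {"commands": [[[0,0,-0.5,0,0,0],[0,0,-0.8,0,0,0],[0.05,-0.1,-0.7,0,0,0],[0.38,-0.74,0,0,0,0],[0.38,-0.74,0,0,0,0],[0.38,-0.74,0,0,0,0],[0.38,-0.74,0,0,0,0],[0.38,-0.74,0,0,0,0],[0.38,-0.74,0,0,0,0],[0.38,-0.74,0,0,0,0],[0.38,-0.74,0,0,0,0],[0,0,0,0,0,0],[0,0,0,0,0,0]]]}}

```text
clock: 4.78
position: [0.6218, -0.0008, 0.1297]
ee_rot: [0.988, 0.152, -0.002, -0.001]
ft_force: [0.5, -1.3, -0.4]
grip_width: 0.001
grasp_force: 0.0
```

{"fn": "carry_out", "kwargs": {"commands": [[[0,0,0.6,0,0,0],[0,0,0.6,0,0,0],[0,0,0.3,0,0,0],[0,0,0.1,0,0,0],[0,0,0,0,0,0],[0,0,0,0,0,0],[0,0,0,0,0,0]]]}}

```text
clock: 5.37
position: [0.6239, -0.004, 0.0683]
ee_rot: [0.989, 0.15, 0.001, 0.0]
ft_force: [-0.5, 0.1, 0.1]
grip_width: 0.001
grasp_force: 0.0
```

{"fn": "carry_out", "kwargs": {"commands": [[[0,0,0.1,0,0,0],[0,0,0.1,0,0,0],[0,0,0.05,0,0,0],[0,0,0,0,0,0],[0,0,0,0,0,0],[0,0,0,0,0,0]]]}}

```text
clock: 5.87
position: [0.6237, -0.0038, 0.0575]
ee_rot: [0.989, 0.15, 0.001, 0.0]
ft_force: [1.0, 0.2, 4.2]
grip_width: 0.001
grasp_force: 2.4
```

{"fn": "carry_out", "kwargs": {"commands": [[[0,0,0.1,0,0,0],[0,0,0.05,0,0,0],[0,0,0,0,0,0],[0,0,0,0,0,0],[0,0,0,0,0,0]]]}}

```text
clock: 6.28
position: [0.6238, -0.0038, 0.0523]
ee_rot: [0.989, 0.15, 0.001, 0.0]
ft_force: [-2.5, 0.1, 12.0]
grip_width: 0.001
grasp_force: 6.3
```

```bash
python3 f.py
```

```text
12.346264588143688 0.46773982149802573 0.052309233238820176 [ 0.62378818 -0.00379266  0.05230377] 6.8833
```

{"fn": "carry_out", "kwargs": {"commands": [[[0,0,-0.5,0,0,0],[0,0,-0.8,0,0,0],[-0.05,-0.1,-0.7,0,0,0],[0.1,-0.8,0,0,0,0],[0.1,-0.8,0,0,0,0],[0.1,-0.8,0,0,0,0],[0.1,-0.8,0,0,0,0],[0.1,-0.8,0,0,0,0],[0.1,-0.8,0,0,0,0],[0.05,-0.8,0,0,0,0],[0.05,-0.8,0,0,0,0],[0.05,-0.8,0,0,0,0],[0,0,0,0,0,0],[0,0,0,0,0,0]]]}}

```text
clock: 8.05
position: [0.5617, 0.2858, 0.1304]
ee_rot: [0.988, 0.152, -0.001, -0.0]
ft_force: [0.8, -0.2, -0.1]
grip_width: -0.003
grasp_force: 0.0
```

Middle is stiff: 12.3 N at 7.7 mm. The tool is now over the left pad.

{"fn": "carry_out", "kwargs": {"commands": [[[0,0,0.6,0,0,0],[0,0,0.6,0,0,0],[0,0,0.3,0,0,0],[0,0,0.1,0,0,0],[0,0,0,0,0,0],[0,0,0,0,0,0],[0,0,0,0,0,0]]]}}

```text
clock: 8.63
position: [0.5641, 0.2836, 0.0683]
ee_rot: [0.989, 0.15, 0.001, -0.0]
ft_force: [1.1, 0.3, 0.9]
grip_width: 0.005
grasp_force: 0.0
```

{"fn": "carry_out", "kwargs": {"commands": [[[0,0,0.1,0,0,0],[0,0,0.1,0,0,0],[0,0,0.05,0,0,0],[0,0,0,0,0,0],[0,0,0,0,0,0],[0,0,0,0,0,0]]]}}

```text
clock: 9.13
position: [0.5638, 0.2836, 0.0574]
ee_rot: [0.989, 0.15, 0.001, -0.0]
ft_force: [0.3, 1.2, 4.3]
grip_width: 0.001
grasp_force: 1.8
```

{"fn": "carry_out", "kwargs": {"commands": [[[0,0,0.1,0,0,0],[0,0,0.05,0,0,0],[0,0,0,0,0,0],[0,0,0,0,0,0],[0,0,0,0,0,0]]]}}

```text
clock: 9.55
position: [0.5639, 0.2837, 0.0519]
ee_rot: [0.989, 0.15, 0.001, -0.0]
ft_force: [-0.3, -0.7, 9.0]
grip_width: 0.004
grasp_force: 4.7
```

```bash
python3 f.py
```

```text
9.258959736700422 0.441948118347228 0.051940408881308804 [0.56386919 0.28364642 0.05194402] 10.15
```

Left: 9.3 N at 8.1 mm. Middle: 12.3 N at 7.7 mm. Right: 4.7 N at 8.9 mm, so the right one is softest. Moving to its tag.

{"fn": "carry_out", "kwargs": {"commands": [[[0,0,-0.5,0,0,0],[0,0,-0.8,0,0,0],[0,0,-0.7,0,0,0],[-0.36,0.79,0,0,0,0],[-0.36,0.79,0,0,0,0],[-0.36,0.79,0,0,0,0],[-0.36,0.79,0,0,0,0],[-0.36,0.79,0,0,0,0],[-0.36,0.79,0,0,0,0],[-0.36,0.79,0,0,0,0],[-0.36,0.79,0,0,0,0],[-0.36,0.79,0,0,0,0],[-0.36,0.79,0,0,0,0],[-0.36,0.79,0,0,0,0],[-0.36,0.79,0,0,0,0],[-0.36,0.79,0,0,0,0],[-0.36,0.79,0,0,0,0],[-0.36,0.79,0,0,0,0],[-0.36,0.79,0,0,0,0]]]}}

```text
clock: 11.73
position: [0.4921, -0.2691, 0.1306]
ee_rot: [0.989, 0.15, -0.0, -0.0]
ft_force: [0.5, 0.5, -0.1]
grip_width: 0.004
grasp_force: 0.0
```

{"fn": "carry_out", "kwargs": {"commands": [[[0,0,0,0,0,0],[0,0,0,0,0,0],[0,0,0,0,0,0]]]}}

```text
clock: 11.98
position: [0.4929, -0.2668, 0.1305]
ee_rot: [0.989, 0.15, -0.0, -0.001]
ft_force: [0.5, 0.8, 0.7]
grip_width: -0.002
grasp_force: 0.0
```

{"fn": "carry_out", "kwargs": {"commands": [[[0,0,0.7,0,0,0],[0,0,0.7,0,0,0],[0,0,0.4,0,0,0],[0,0,0.15,0,0,0],[0,0,0,0,0,0],[0,0,0,0,0,0]]]}}

```text
clock: 12.48
position: [0.4937, -0.267, 0.0536]
ee_rot: [0.989, 0.151, 0.0, 0.0]
ft_force: [-0.2, -0.6, 0.1]
grip_width: -0.002
grasp_force: 0.0
```

{"fn": "carry_out", "kwargs": {"commands": [[[0,0,0.1,0,0,0],[0,0,0.1,0,0,0],[0,0,0.1,0,0,0],[0,0,0.1,0,0,0],[0,0,0.1,0,0,0],[0,0,0,0,0,0],[0,0,0,0,0,0],[0,0,0,0,0,0]]]}}

```text
clock: 13.15
position: [0.4925, -0.2677, 0.0325]
ee_rot: [0.989, 0.15, -0.001, -0.0]
ft_force: [0.3, 0.7, -0.2]
grip_width: -0.001
grasp_force: 0.0
```

{"fn": "carry_out", "kwargs": {"commands": [[[0,0,0.05,0,0,0],[0,0,0,0,0,0],[0,0,0,0,0,0]]]}}

```text
clock: 13.4
position: [0.4928, -0.2678, 0.032]
ee_rot: [0.989, 0.15, -0.0, 0.0]
ft_force: [-7.1, 2.0, 15.5]
grip_width: -0.001
grasp_force: 7.7
```

{"fn": "carry_out", "kwargs": {"commands": [[[0,0,0.05,0,0,0],[0,0,0,0,0,0],[0,0,0,0,0,0]]]}}

```text
clock: 13.65
position: [0.4929, -0.2679, 0.0318]
ee_rot: [0.989, 0.15, -0.0, 0.0]
ft_force: [-14.8, 6.7, 35.1]
grip_width: -0.0
grasp_force: 17.9
```

On the stop. Retract and check.

{"fn": "carry_out", "kwargs": {"commands": [[[0,0,-0.3,0,0,0],[0,0,-0.8,0,0,0],[0,0,-0.8,0,0,0],[-0.2,0.3,-0.8,0,0,0],[-0.8,0.2,-0.3,0,0,0],[-0.8,0.2,0,0,0,0],[-0.8,0.2,0,0,0,0],[0,0,0,0,0,0],[0,0,0,0,0,0]]]}}

```text
clock: 14.4
position: [0.4026, -0.3343, 0.149]
ee_rot: [0.989, 0.148, -0.0, 0.0]
ft_force: [0.4, -0.6, 0.2]
grip_width: 0.002
grasp_force: 0.0
```

Run:
```python
from h import *
a=snap('top','t1.png');b=snap('side','s1.png')
c=cv2.resize(b[160:340,180:480],None,fx=2.6,fy=2.6,interpolation=cv2.INTER_CUBIC)
cv2.imwrite('pics/s1c.png',c[:,:,::-1])
```

```text
(no output)
```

View pics/s1c.png

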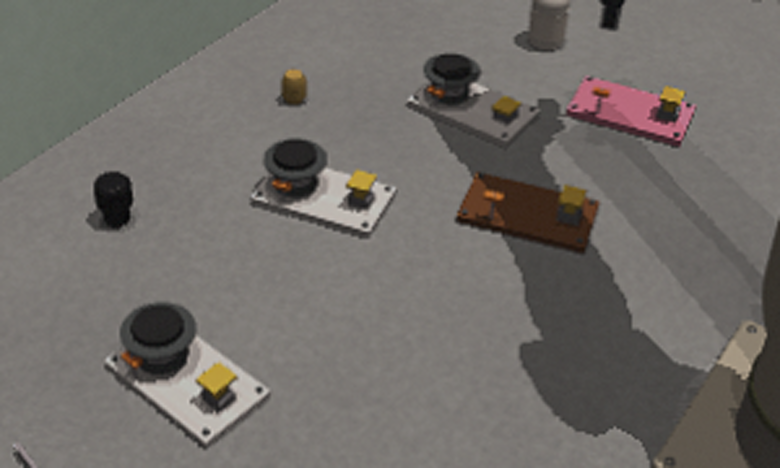

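View pics/t1.png

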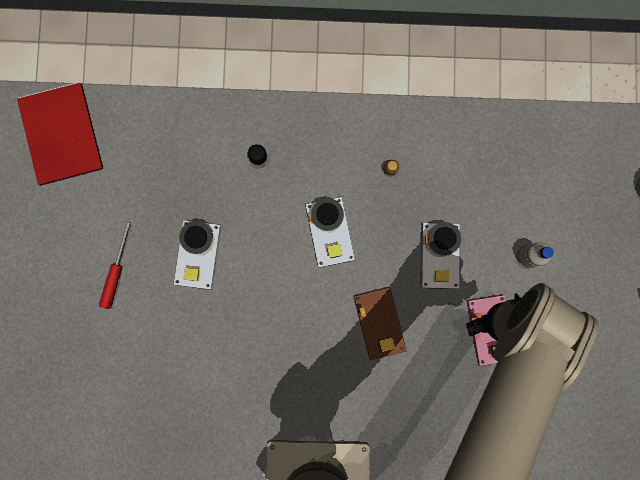

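The right tag, at crop (505,107), is down near the plate. The left and middle tags are still up, the drag markers sit lower, and the bystanders have not moved.

```bash
python3 -c "
from h import *
print(hand_in())"
```

```text
the job is handed in; nothing more can be done
None
```

The right block holds the softest mount (4.7 N at 8.9 mm, against 9.3 N at 8.1 mm on the left and 12.3 N at 7.7 mm in the middle), so I pushed its tag down to the stop, left the other tags and all bystanders in place, and handed the job in at about 14.5 s; hand-in returned no verdict.

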